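# Take the emergency torch from its charging dock

## Robot

A 6-joint arm with a two-finger parallel gripper is mounted at the origin on the work surface. World frame = base frame: x ahead of the robot, y to its left, z up, the work surface at z = 0. Lengths are in m, angles in rad, forces in N, time in s.
With the tool pointing down it reaches from about 0.35 to 0.85 m from the base axis. Payload 8.1 kg.
Tool frame: the origin (TCP) lies at the centre of the arm's flange, where the gripper is bolted on; the fingertips stand 186 mm ahead of it and the grasp point (between the pads) lies 167 mm ahead of it; z points along the fingers, y is the line along which they close (so a half turn about z gives the same grasp; the last joint's range is limited). The gripper opens to 93 mm and grips with 3 to 60 N. Pads are 15 mm wide; open, the fingers measure 128 mm over their backs; the gripper's body (75 mm by 188 mm) begins 65 mm behind the grasp point.
Start: joints at [-1.269, 0.13, 1.488, -0, 1.523, -0.085], TCP at [0.226, -0.556, 0.405] pointing down, gripper open.
Joint ranges: [-2.96, 2.96], [-0.89, 2.26], [0.02, 2.5], [-1.34, 4.48], [0, 2.73], [-2.66, 2.66]. Speed limits (rad/s): [2.39, 2.39, 2.79, 3.14, 3.14, 3.14].

## Interface

Orientations are given as a rotation vector (axis times angle).
In Python, from plant import read_state, read_camera, camera_params, robot gives the robot as it stands.
- The arm moves only by the tool carry_out, never from a script. Its argument "targets" is a list of rows, each an object of numbers: "hand": the opening in per cent of the stroke, from 0 (shut) to 100 (fully open); "x", "y", "z": the shift along the tool's x, y, z in m; "ax", "ay", "az": the turn, a rotation vector about the tool's x, y, z in rad. In form: [{"hand": .., "x": .., "y": .., "z": .., "ax": .., "ay": .., "az": ..}, ...]. A call has 1 to 8 rows; each row is the pose to reach, as a shift and turn from the pose commanded when the call began, along the tool's axes at that moment; what a row does not reach only later rows make up. A row lasts 1/8 s, in which the tool goes at most 62.5 mm and 10.7 degrees, less where a joint would pass 70% of its speed; a pose out of reach is approached as far as the arm can. A call with a gripper value outside its range is refused whole. The fingers move at their own pace and stop on an object; "newtons" is the grip in N (left out, the last holds). Time passes only in rows, so rows that repeat a pose let the fingers close. It gives the time, the measured TCP pose, the force, the opening and the grip force at its end, in the units of the state.
- read_state(): the state, without advancing time (a new reading comes with each control period).
- read_camera(name): name is "side" or "top" or "wrist"; returns (picture, depth): 420x560x3 uint8, blue, green, red; 420x560 float32, m along the optical axis (not along the pixel's ray), 0 where there is no reading.
- camera_params(name): a dict with "fx", "fy", "cx", "cy" (pixels), "position" and "rotation" of the camera in the world. Camera axes: x right, y up, looking along -z (the intrinsics and any distortion apply to the point x, -y, -z); pixel columns grow to the right and rows downward; lengths in m; the calibration is good to about 2 mm. A picture is of the moment at which its call begins: read the wrist's pose just before it. camera_params takes no time and is no camera call; for the wrist camera it gives the pose at the moment of the call.
- robot.close_job(): hands the job in; it is judged then, once.
The state is a dict: "t": time; "q": joint angles; "dq": joint speeds; "joint_torque": joint torques, N m; "tool_pos": TCP position; "orientation": TCP orientation; "force": force on the tool from outside, world axes, zero at the start; "wrist_torque": the same for the moment, N m; "opening": finger opening in m; "gripper_force": force on a finger pad.
Only numpy, scipy, OpenCV 4.12 (cv2) and the standard library are available. Lean on these libraries where they do the work, as an engineer would, in place of code of your own. Each camera call takes 0.05 s, during which the arm holds its last target. There are 200 camera calls.

## Task

The lights have gone out: switch off the charger by pressing the steel plunger of the little black switch all the way down to its stop and letting it spring back up. Then draw the torch out of its leaning dock, turn it until it is level, and finish still holding it in the gripper, level and still, about 25 cm above the stone. Leave everything else on the credenza where it stands.

Things in the scene. Friction and masses are not known exactly. Their poses are not given: they have to be found in the camera images.
- plunger_top (a point): Top centre of the steel plunger head of the charger's switch: an upright steel button 32 mm across that stands 14 mm proud of a low round black housing (48 mm across, 12 mm high) fixed to the stone, its top 26 mm above the stone, at left or right of the dock. The point moves down with the plunger; press straight down.
- plunger (a joint): How far the plunger is pressed, in m: 0 is up, 0.010 is down on its stop; its spring needs 7 N at the stop and pushes it back up when released.
- dock: Charging dock, fixed to the stone: black foot 110 x 90 x 15 mm carrying a grey round cup, 47 mm outside, 39 mm inside, 45 mm deep. The cup leans 35 degrees from vertical towards the dock's own -x side (roughly towards the robot). Origin: centre of the foot's underside; z up.
- cup_mouth (a point): Centre of the mouth of the dock's cup (about 72 mm above the stone). Axes parallel to the dock's own, not to the cup. The torch comes out along the cup's axis; it must be drawn about 45 mm along it to be clear.
- torch_mid (a point): Middle of the torch: on its axis, 70 mm from either end. Aluminium torch 140 mm long, 160 g give or take; lens head 36 mm across and 30 mm long, tapering to a round barrel 26 mm across for the other 98 mm. It stands loose, lens head down in the cup, leaning 35 degrees like it; the barrel sticks out of the cup by about 90 mm, its tail end about 142 mm above the stone. The point's z axis runs along the torch from lens to tail (x and y are across it).
Things that resemble listed ones, but are neither listed nor needed, are in the scene too. Of the things like the part that bears torch_mid, leave any that is orange; of the rest the larger one is meant.

How it is judged:
By the outcome, as a careful person would: the job done as asked, in the order asked, and still so for the second after the job is handed in, while the arm keeps its last pose, push and grip.
It also fails if it takes over 48 s, if anything falls off the work surface, if the arm or the gripper's body presses on something with over 40 N, if the wrist force passes 120 N, or if a joint passes its speed limit or range.

## Working session

There is one attempt and no reset: what is moved stays moved. The work goes in short steps, Python scripts to look and compute and a tool call to move; the robot and the scene stay as the last step left them, time stands still between calls to the robot, and variables do not carry over. Pictures are saved under pics/ and viewed, at most 10 in all, crops included, and the job is handed in when it is done.

Besides the shell and the picture viewer there is one more tool, called after "Emit:" in YAML: its name, and indented under it one key for each argument. carry_out: Moves the arm, as the interface text tells. Its arguments: {"type":"object","properties":{"targets":{"type":"array","items":{"type":"object","properties":{"hand":{"type":"number"},"x":{"type":"number"},"y":{"type":"number"},"z":{"type":"number"},"ax":{"type":"number"},"ay":{"type":"number"},"az":{"type":"number"}}}},"newtons":{"type":"number"}},"required":["targets"]}

```bash
mkdir -p pics; ls
cat > h.py <<'E'
import numpy as np, cv2
from scipy.spatial.transform import Rotation as R
from plant import read_state, read_camera, camera_params, robot
def cloud(name):
    p=camera_params(name); im,d=read_camera(name)
    v,u=np.mgrid[0:420,0:560]
    c=np.dstack([(u-p['cx'])/p['fx']*d,-(v-p['cy'])/p['fy']*d,-d])
    W=c@np.array(p['rotation']).reshape(3,3).T+np.array(p['position'])
    W[d<=0]=np.nan
    return im,W
E
python3 - <<'E'
from h import *
for n in ("top","side"):
    im,W=cloud(n); cv2.imwrite(f'pics/{n}.png',im); np.savez(f'pics/{n}.npz',im=im,W=W); p=camera_params(n); print({k:np.round(v,3).tolist() if not isinstance(v,str) else v for k,v in p.items()})
s=read_state(); print(s)
E
```

```text
picsTraceback (most recent call last):
  File "<stdin>", line 3, in <module>
  File "h.py", line 8, in cloud
    W=c@np.array(p['rotation']).reshape(3,3).T+np.array(p['position'])
        ~~~~~~~~~~~~~~~~~~~~~~~~~~~~~~~^^^^^
ValueError: cannot reshape array of size 3 into shape (3,3)
```

```bash
sed -i "s/np.array(p\['rotation'\]).reshape(3,3).T/R.from_rotvec(p['rotation']).as_matrix().T/" h.py
python3 - <<'E'
from h import *
for n in ("top","side"):
    im,W=cloud(n); cv2.imwrite(f'pics/{n}.png',im); np.savez(f'pics/{n}.npz',im=im,W=W); p=camera_params(n); print(p)
s=read_state(); print(s)
E
```

```text
{'fx': 423.23536468774455, 'fy': 423.23536468774455, 'cx': 276.88567677384526, 'cy': 211.0109097774264, 'position': array([ 0.46447996, -0.04637579,  0.86683121]), 'rotation': array([ 0.08009638, -0.13014039, -1.55976315])}
{'fx': 405.42094843166467, 'fy': 405.42094843166467, 'cx': 287.54780539868034, 'cy': 217.09160274192516, 'position': array([0.51941915, 0.61784488, 0.67315167]), 'rotation': array([ 0.01552235, -1.29960288, -2.83370409])}
{'t': 0.15, 'q': array([-1.26944787e+00,  1.30977683e-01,  1.48900952e+00, -4.39093982e-05,
        1.52300211e+00, -8.54076089e-02]), 'dq': array([-0.0013504 , -0.00113163, -0.00398785,  0.00120784,  0.00011927,
        0.00013119]), 'joint_torque': array([ 1.04563816e-03, -5.60473144e+01, -4.92334843e+01,  7.68493465e-02,
        3.04957246e-02, -7.96201812e-05]), 'tool_pos': array([ 0.22626925, -0.55551468,  0.40394499]), 'orientation': array([-3.08167679e+00, -6.03473086e-01,  3.04768368e-04]), 'force': array([-0.11222663,  0.003932  , -0.03168517]), 'wrist_torque': array([-0.01043545, -0.02865341,  0.07170708]), 'gripper_force': 0.0, 'opening': 0.09282272131808955}
```

View pics/top.png

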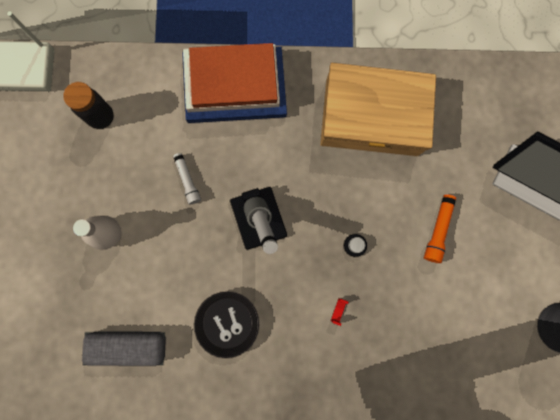

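View pics/side.png

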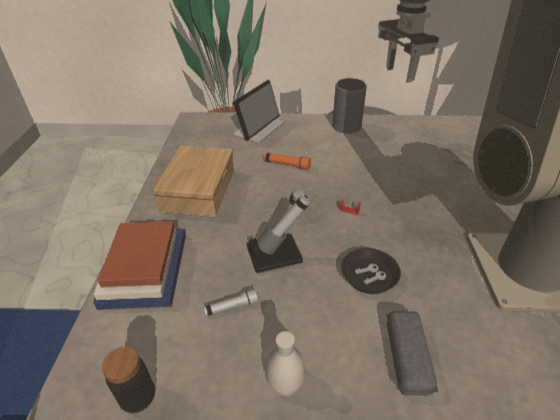

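Top view candidates for the torch: one in the dock (262,225), a loose smaller grey one (187,180), and an orange one (441,228). I choose the docked one: not orange, larger, and leaning in the dock. The only switch is the black ring with a steel button at (356,244). The red object (340,312) is not it. In the side view, the docked torch runs from (270,240) to (300,198).

Run:
```python
from h import *
a=np.load('pics/top.npz'); W=a['W'];im=a['im']; b=np.load('pics/side.npz'); V=b['W']
cv2.imwrite('pics/crop.png',np.hstack([cv2.resize(im[170:280,220:390],None,fx=4,fy=4)[:, :],])) 
sub=W[225:265,335:378]; z=sub[...,2]; print('stone z',np.nanmedian(W[255:290,280:320,2]))
for lo,hi in((.02,.032),(.006,.016)):
    m=(z>lo)&(z<hi); P=sub[m]; print('switch',m.sum(),P.mean(0),P.min(0),P.max(0))
def inb(P,c,r): return P[(np.hypot(P[...,0]-c[0],P[...,1]-c[1])<r)]
c=np.nanmedian(W[215:235,250:268].reshape(-1,3),0); print(c)
T=np.vstack([inb(W,c,.12),inb(V,c,.12)])
T=T[(T[:,2]>.035)&(T[:,2]<.2)]
for z0 in np.arange(.04,.15,.01):
    s=T[abs(T[:,2]-z0)<.005]; print(round(z0,3),len(s),s.mean(0).round(4),s.min(0).round(3),s.max(0).round(3))
F=inb(W,c,.12); F=F[(F[:,2]>.010)&(F[:,2]<.02)]
r=cv2.minAreaRect((F[:,:2]*1000).astype(np.float32)); print('foot',r)
np.save('pics/T.npy',T)
```

```text
stone z -0.0005678405101977035
switch 194 [ 0.51113973 -0.23210109  0.02515605] [ 0.49721829 -0.24860111  0.02036438] [ 0.52549943 -0.21766104  0.02986614]
switch 229 [ 0.51063639 -0.23008098  0.01129222] [ 0.48777379 -0.25550633  0.00610273] [ 0.53469683 -0.209662    0.01589161]
[ 0.54369905 -0.03776107  0.09159545]
0.04 107 [ 0.591  -0.0091  0.0407] [ 0.556 -0.049  0.035] [0.622 0.003 0.045]
0.05 404 [ 0.5973 -0.0173  0.0489] [ 0.548 -0.053  0.045] [0.621 0.002 0.055]
0.06 242 [ 0.5715 -0.0225  0.0604] [ 0.54  -0.059  0.055] [ 0.597 -0.005  0.065]
0.07 310 [ 0.569  -0.0281  0.0703] [ 0.543 -0.059  0.065] [ 0.591 -0.008  0.075]
0.08 284 [ 0.5667 -0.0293  0.0796] [ 0.535 -0.056  0.075] [ 0.585 -0.011  0.085]
0.09 125 [ 0.5498 -0.0338  0.0898] [ 0.528 -0.053  0.085] [ 0.577 -0.024  0.095]
0.1 117 [ 0.5408 -0.0365  0.1001] [ 0.516 -0.056  0.095] [ 0.554 -0.027  0.105]
0.11 117 [ 0.5347 -0.0389  0.1098] [ 0.514 -0.058  0.105] [ 0.546 -0.029  0.115]
0.12 137 [ 0.5257 -0.0421  0.12  ] [ 0.501 -0.06   0.115] [ 0.537 -0.033  0.125]
0.13 123 [ 0.5184 -0.0446  0.1301] [ 0.497 -0.065  0.125] [ 0.529 -0.036  0.135]
0.14 230 [ 0.5049 -0.052   0.1405] [ 0.49  -0.07   0.135] [ 0.523 -0.038  0.145]
foot ((565.4443359375, -34.36003112792969), (109.10547637939453, 89.71649932861328), 19.07121467590332)
```

View pics/crop.png

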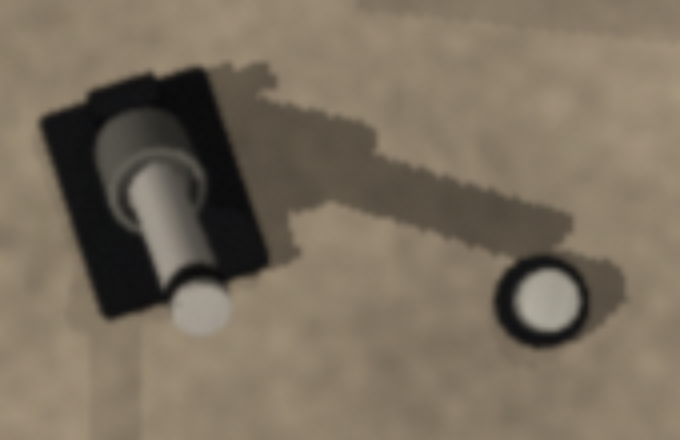

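The crop confirms the silver docked torch with its tail at crop (200,305), and the black switch with a steel button at crop (547,300). Next I compute the first move and the torch axis.

```bash
cat >> h.py <<'E'
def rel(pos,rot):
    s=read_state(); r0=R.from_rotvec(s['orientation'])
    d=r0.inv().apply(np.array(pos)-s['tool_pos']); w=(r0.inv()*rot).as_rotvec()
    print('t',s['t'],'pos',s['tool_pos'].round(4),'shift',d.round(4),'turn',w.round(4),'deg',np.degrees(np.linalg.norm(w)).round(1))
E
python3 - <<'E'
from h import *
s=read_state(); r0=R.from_rotvec(s['orientation']); print(r0.as_matrix().round(3))
rel([.511,-.231,.235],r0)
T=np.load('pics/T.npy'); th=np.radians(19.07)
for tilt in (35,):
    a=np.array([-np.cos(th)*np.sin(np.radians(tilt)),-np.sin(th)*np.sin(np.radians(tilt)),np.cos(np.radians(tilt))])
    m=np.array([.565,-.034,0])
    # barrel: fit circle of points projected across axis
    e1=np.array([-np.sin(th),np.cos(th),0]); e2=np.cross(a,e1)
    B=T[(T[:,2]>.09)&(T[:,2]<.13)]-m; 
    B=B[abs(B@e1)<.03]
    from scipy.optimize import least_squares
    f=least_squares(lambda c:np.hypot(B@e1-c[0],B@e2-c[1])-.013,[0,0],loss='soft_l1',f_scale=.002); print(f.x,np.abs(f.fun).mean())
    q=m+f.x[0]*e1+f.x[1]*e2; q=q+a*(.072-q[2])/a[2]; print('axis at z=.072',q, 'a',a)
    C=T-q; k=C@a; rr=np.hypot((C-np.outer(k,a))@e1,(C-np.outer(k,a))@e2); print('tail k',np.percentile(k[(rr<.011)],[50,80,90,95,99]))
    svd=np.linalg.svd(B-B.mean(0))[2][0]; print('svd',svd)
E
```

```text
[[ 0.926  0.377 -0.   ]
 [ 0.377 -0.926  0.001]
 [ 0.    -0.001 -1.   ]]
t 0.15 pos [ 0.2263 -0.5555  0.4039] shift [ 0.3861 -0.1929  0.1692] turn [0. 0. 0.] deg 0.0
[ 0.01064197 -0.04841541] 0.004545673319175789
axis at z=.072 [ 0.56973552 -0.02110305  0.072     ] a [-0.54209863 -0.18740066  0.81915204]
tail k [0.0071883  0.04418038 0.06358355 0.07846253 0.09626831]
svd [-0.69823538 -0.15358949  0.69919785]
```

Emit:
carry_out:
  targets:
    - {"hand":0,"x":0.386,"y":-0.193,"z":0.12,"ax":0,"ay":0,"az":0}
    - {"hand":0,"x":0.386,"y":-0.193,"z":0.12,"ax":0,"ay":0,"az":0}
    - {"hand":0,"x":0.386,"y":-0.193,"z":0.12,"ax":0,"ay":0,"az":0}
    - {"hand":0,"x":0.386,"y":-0.193,"z":0.12,"ax":0,"ay":0,"az":0}
    - {"hand":0,"x":0.386,"y":-0.193,"z":0.12,"ax":0,"ay":0,"az":0}
    - {"hand":0,"x":0.386,"y":-0.193,"z":0.12,"ax":0,"ay":0,"az":0}
    - {"hand":0,"x":0.386,"y":-0.193,"z":0.12,"ax":0,"ay":0,"az":0}
    - {"hand":0,"x":0.386,"y":-0.193,"z":0.12,"ax":0,"ay":0,"az":0}
  newtons: 40

```text
t: 1.15
tool_pos: [0.5122, -0.2279, 0.2829]
orientation: [-3.079, -0.61, 0.003]
force: [-0.5, -0.2, -0.2]
opening: 0.0176
gripper_force: 0.0
```

Run:
```python
from h import *
print(camera_params('wrist')); im,W=cloud('wrist'); cv2.imwrite('pics/w1.png',im)
s=read_state(); print(s['tool_pos'],s['opening'],s['force'])
z=W[...,2]; n=(np.hypot(W[...,0]-.511,W[...,1]+.231)<.04)
for lo,hi in((.02,.032),(.006,.016)):
    P=W[n&(z>lo)&(z<hi)]; print(len(P),P.mean(0) if len(P) else '', P.min(0) if len(P) else '',P.max(0) if len(P) else '')
rel([.511,-.231,.225],R.from_rotvec(s['orientation']))
```

```text
{'fx': 306.19291318060084, 'fy': 306.19291318060084, 'cx': 279.2167633806105, 'cy': 204.71616936228432, 'position': array([ 0.58550144, -0.19837667,  0.26208398]), 'rotation': array([-0.25580083,  0.17380275, -1.17051462])}
[ 0.51203226 -0.22870691  0.28324017] 0.013562898738687061 [ 0.16093197  1.05708152 -0.28572253]
1106 [ 0.51401987 -0.23277071  0.02502825] [ 0.49785818 -0.24859063  0.02002362] [ 0.5287049  -0.21744736  0.02761604]
1139 [ 0.51757773 -0.2312125   0.0111531 ] [ 0.48948718 -0.25706796  0.00604895] [ 0.53671771 -0.20963633  0.01597004]
t 1.2 pos [ 0.512  -0.2287  0.2832] shift [-0.0018  0.0019  0.0582] turn [0. 0. 0.] deg 0.0
```

View pics/w1.png

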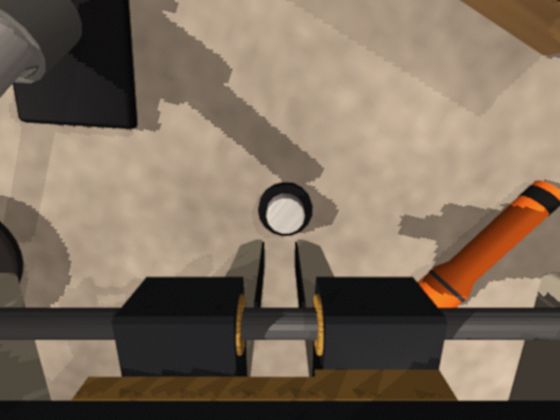

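The wrist view shows the button at pixel (285,213), about 4 mm off the finger line; the fingers were still closing. I correct for that and press.

Emit:
carry_out:
  targets:
    - {"hand":0,"x":0,"y":0.004,"z":0.03}
    - {"hand":0,"x":0,"y":0.004,"z":0.06}
    - {"hand":0,"x":0,"y":0.004,"z":0.06}
    - {"hand":0,"x":0,"y":0.004,"z":0.066}
    - {"hand":0,"x":0,"y":0.004,"z":0.072}
    - {"hand":0,"x":0,"y":0.004,"z":0.076}
    - {"hand":0,"x":0,"y":0.004,"z":0.079}
    - {"hand":0,"x":0,"y":0.004,"z":0.079}

```text
schema error: expected keys hand, x, y, z, ax, ay, az
```

Emit:
carry_out:
  targets:
    - {"hand":0,"z":0.001}
    - {"hand":0,"z":0.002}
    - {"hand":0,"z":0.002}

```text
schema error: expected keys hand, x, y, z, ax, ay, az
```

Emit:
carry_out:
  targets:
    - {"hand":0,"x":0,"y":0.004,"z":0.03,"ax":0,"ay":0,"az":0}
    - {"hand":0,"x":0,"y":0.004,"z":0.06,"ax":0,"ay":0,"az":0}
    - {"hand":0,"x":0,"y":0.004,"z":0.06,"ax":0,"ay":0,"az":0}
    - {"hand":0,"x":0,"y":0.004,"z":0.066,"ax":0,"ay":0,"az":0}
    - {"hand":0,"x":0,"y":0.004,"z":0.072,"ax":0,"ay":0,"az":0}
    - {"hand":0,"x":0,"y":0.004,"z":0.076,"ax":0,"ay":0,"az":0}
    - {"hand":0,"x":0,"y":0.004,"z":0.079,"ax":0,"ay":0,"az":0}
    - {"hand":0,"x":0,"y":0.004,"z":0.079,"ax":0,"ay":0,"az":0}

```text
t: 2.2
tool_pos: [0.513, -0.2354, 0.2065]
orientation: [3.082, 0.604, 0.002]
force: [-0.3, -3.7, 4.6]
opening: 0.0005
gripper_force: 2.4
```

Emit:
carry_out:
  targets:
    - {"hand":0,"x":0,"y":-0.002,"z":0.001,"ax":0,"ay":0,"az":0}
    - {"hand":0,"x":0,"y":-0.002,"z":0.003,"ax":0,"ay":0,"az":0}
    - {"hand":0,"x":0,"y":-0.002,"z":0.004,"ax":0,"ay":0,"az":0}
    - {"hand":0,"x":0,"y":-0.002,"z":0.004,"ax":0,"ay":0,"az":0}

```text
t: 2.7
tool_pos: [0.5124, -0.2336, 0.2028]
orientation: [3.081, 0.604, 0.003]
force: [0.9, -3.1, 6.4]
opening: 0.0002
gripper_force: 3.3
```

Emit:
carry_out:
  targets:
    - {"hand":0,"x":0,"y":0,"z":0.001,"ax":0,"ay":0,"az":0}
    - {"hand":0,"x":0,"y":0,"z":0.002,"ax":0,"ay":0,"az":0}
    - {"hand":0,"x":0,"y":0,"z":0.002,"ax":0,"ay":0,"az":0}

```text
t: 3.08
tool_pos: [0.5126, -0.2337, 0.2022]
orientation: [3.081, 0.604, 0.002]
force: [-6.2, 1.3, 19.1]
opening: 0.0008
gripper_force: 9.5
```

The plunger is on its stop: 19 N with no further travel. I retract and open the gripper.

Emit:
carry_out:
  targets:
    - {"hand":0,"x":0,"y":0,"z":-0.02,"ax":0,"ay":0,"az":0}
    - {"hand":0,"x":0,"y":0,"z":-0.05,"ax":0,"ay":0,"az":0}
    - {"hand":50,"x":-0.04,"y":-0.04,"z":-0.11,"ax":0,"ay":0,"az":0}
    - {"hand":100,"x":-0.08,"y":-0.08,"z":-0.16,"ax":0,"ay":0,"az":0}
    - {"hand":100,"x":-0.08,"y":-0.11,"z":-0.2,"ax":0,"ay":0,"az":0}
    - {"hand":100,"x":-0.08,"y":-0.11,"z":-0.2,"ax":0,"ay":0,"az":0}
    - {"hand":100,"x":-0.08,"y":-0.11,"z":-0.2,"ax":0,"ay":0,"az":0}
    - {"hand":100,"x":-0.08,"y":-0.11,"z":-0.2,"ax":0,"ay":0,"az":0}

```text
t: 4.08
tool_pos: [0.3963, -0.1616, 0.3979]
orientation: [-3.081, -0.604, 0.003]
force: [0.2, 0.2, -1.4]
opening: 0.0559
gripper_force: 0.0
```

```bash
cat > fit.py <<'E'
from h import *
from scipy.optimize import least_squares
def fit(P,a0,q0):
    def res(v):
        a=np.array([v[2],v[3],1]);a/=np.linalg.norm(a); d=P-np.array([v[0],v[1],.11])
        return np.linalg.norm(np.cross(d,a),axis=1)-.013
    f=least_squares(res,[q0[0],q0[1],a0[0]/a0[2],a0[1]/a0[2]],loss='soft_l1',f_scale=.001)
    a=np.array([f.x[2],f.x[3],1]);a/=np.linalg.norm(a)
    return np.array([f.x[0],f.x[1],.11]),a,np.median(abs(f.fun))
a0=np.array([-.542,-.187,.819]); q0=np.array([.538,-.037,.11])
for n in ('wrist','top','side'):
    im,W=cloud(n); cv2.imwrite(f'pics/{n}2.png',im)
    P=W.reshape(-1,3); P=P[~np.isnan(P[:,0])]; d=P-q0; k=d@a0
    P=P[(np.linalg.norm(d-np.outer(k,a0),axis=1)<.022)&(P[:,2]>.085)&(P[:,2]<.15)]
    P=P[((P-q0)@a0<.025)]
    if len(P)<30: print(n,len(P)); continue
    q,a,e=fit(P,a0,q0); print(n,len(P),q.round(4),a.round(3),'tilt',np.degrees(np.arccos(a[2])).round(1),'az',np.degrees(np.arctan2(-a[1],-a[0])).round(1),e)
s=read_state(); print(s['tool_pos'],s['opening'],s['t'])
if __name__=='__main__':
    W=cloud('top')[1]; z=W[...,2]; n=np.hypot(W[...,0]-.511,W[...,1]+.232)<.013; print('plunger z',np.nanmedian(z[n]))
E
python3 fit.py
```

```text
wrist 3
top 244 [ 0.553 -0.039  0.11 ] [-0.659 -0.05   0.75 ] tilt 41.4 az 4.4 0.002523407047206846
side 283 [ 0.5259 -0.0458  0.11  ] [-0.598 -0.217  0.772] tilt 39.5 az 19.9 0.0007144728975189696
[ 0.39628974 -0.16174323  0.39785629] 0.06822785127857542 4.225
plunger z 0.025728640611624165
```

View pics/wrist2.png

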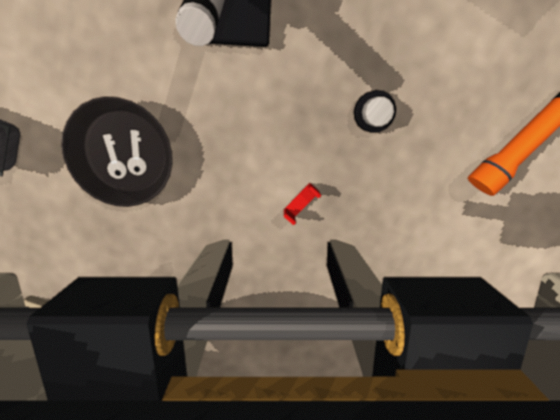

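The wrist view shows the torch tail at pixel (197,23), and the plunger is back up (z = 25.7 mm). I triangulate the tail from the wrist and top views.

Run:
```python
from h import *
def ray(n,u,v):
    p=camera_params(n); d=R.from_rotvec(p['rotation']).apply([(u-p['cx'])/p['fx'],-(v-p['cy'])/p['fy'],-1]); return np.array(p['position']),d/np.linalg.norm(d)
rs=[ray('wrist',197,23),ray('top',270.2,246.5)]
A=sum(np.eye(3)-np.outer(d,d) for o,d in rs); b=sum((np.eye(3)-np.outer(d,d))@o for o,d in rs); X=np.linalg.solve(A,b); print('tail',X,[np.linalg.norm(np.cross(X-o,d)) for o,d in rs])
for n in('wrist','side'):
    pass
a=np.load('pics/top.npz'); print('top depth at tail',a['W'][246,270]); 
im,W=cloud('wrist'); print('wrist depth',np.nanmedian(W[15:30,190:204].reshape(-1,3),0))
for nm,(q,ax) in {'side':((.5259,-.0458,.11),(-.598,-.217,.772))}.items():
    q=np.array(q);ax=np.array(ax); print('axis at tail z',q+ax*(X[2]-q[2])/ax[2],' at .072',q+ax*(.072-q[2])/ax[2])
th=np.radians(19.07); u=np.array([np.cos(th),np.sin(th),0]); f=np.array([.5654,-.0344,0]); print('in dock x,y: tail',(X-f)@u,(X-f)@[-u[1],u[0],0])
```

```text
tail [ 0.50167039 -0.05835636  0.14303183] [np.float64(0.0007253539724001138), np.float64(0.0007253539723999714)]
top depth at tail [ 0.50163899 -0.05776502  0.14649312]
wrist depth [ 0.50240049 -0.05905361  0.14615339]
axis at tail z [ 0.50031317 -0.05508485  0.14303183]  at .072 [ 0.55533523 -0.03511865  0.072     ]
in dock x,y: tail -0.06805923027734068 -0.001819699595916984
```

```bash
cat > tgt.py <<'E'
from h import *
th=np.radians(19.5); ti=np.radians(37)
a=np.array([-np.cos(th)*np.sin(ti),-np.sin(th)*np.sin(ti),np.cos(ti)]); tail=np.array([.5018,-.0585,.1445])
y=np.array([np.sin(th),-np.cos(th),0]); z=-a; Rt=R.from_matrix(np.c_[np.cross(y,z),y,z])
def go(k): rel(tail+a*k,Rt)
E
python3 -c "
from tgt import *
print(tail+a*.212); go(.212)"
```

```text
[ 0.38153329 -0.10108868  0.31381073]
t 4.325 pos [ 0.3963 -0.1617  0.3984] shift [ 0.0093 -0.0615  0.0847] turn [-0.0168  0.6474  0.0439] deg 37.2
```

Emit:
carry_out:
  targets:
    - {"hand":100,"x":0,"y":0,"z":0,"ax":-0.017,"ay":0.647,"az":0.044}
    - {"hand":100,"x":0,"y":0,"z":0,"ax":-0.017,"ay":0.647,"az":0.044}
    - {"hand":100,"x":0,"y":-0.03,"z":0,"ax":-0.017,"ay":0.647,"az":0.044}
    - {"hand":100,"x":0.009,"y":-0.061,"z":0,"ax":-0.017,"ay":0.647,"az":0.044}
    - {"hand":100,"x":0.009,"y":-0.061,"z":0.03,"ax":-0.017,"ay":0.647,"az":0.044}
    - {"hand":100,"x":0.009,"y":-0.061,"z":0.06,"ax":-0.017,"ay":0.647,"az":0.044}
    - {"hand":100,"x":0.009,"y":-0.061,"z":0.085,"ax":-0.017,"ay":0.647,"az":0.044}
    - {"hand":100,"x":0.009,"y":-0.061,"z":0.085,"ax":-0.017,"ay":0.647,"az":0.044}

```text
t: 5.32
tool_pos: [0.3808, -0.1012, 0.3122]
orientation: [-2.839, -0.487, -0.947]
force: [-0.4, 0.3, 1.1]
opening: 0.0927
gripper_force: 0.0
```

Run:
```python
from tgt import *
s=read_state(); print(s['q'].round(2),s['opening'])
for n in('wrist','side'):
    im,W=cloud(n); cv2.imwrite(f'pics/{n}3.png',im)
go(.212); go(.122)
```

```text
[-0.64 -0.7   2.41  0.59  1.12  0.41] 0.09273532052481426
t 5.425 pos [ 0.3817 -0.1017  0.3153] shift [-0.0008 -0.0007  0.0012] turn [ 0.0015 -0.0015  0.0009] deg 0.1
t 5.425 pos [ 0.3817 -0.1017  0.3153] shift [-0.001  -0.0008  0.0912] turn [ 0.0015 -0.0015  0.0009] deg 0.1
```

View pics/wrist3.png

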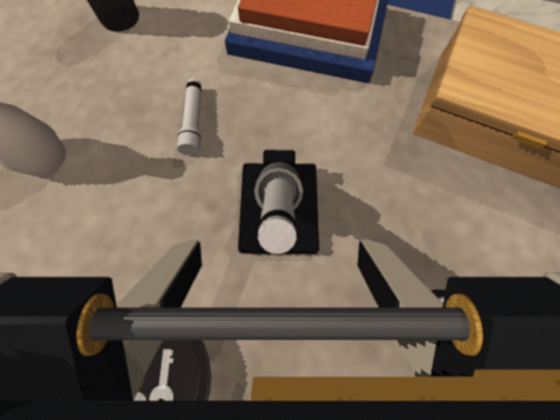

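View pics/side3.png

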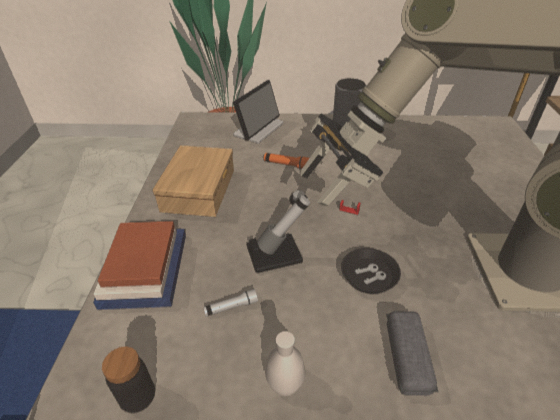

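The wrist view shows the torch tail centred between the fingers at (278,235). The side view shows the gripper lined up with the torch axis. I advance and grip.

Emit:
carry_out:
  targets:
    - {"hand":100,"x":-0.001,"y":-0.001,"z":0.03,"ax":0,"ay":0,"az":0}
    - {"hand":100,"x":-0.001,"y":-0.001,"z":0.06,"ax":0,"ay":0,"az":0}
    - {"hand":100,"x":-0.001,"y":-0.001,"z":0.09,"ax":0,"ay":0,"az":0}
    - {"hand":100,"x":-0.001,"y":-0.001,"z":0.09,"ax":0,"ay":0,"az":0}
    - {"hand":100,"x":-0.001,"y":-0.001,"z":0.09,"ax":0,"ay":0,"az":0}

```text
t: 6.05
tool_pos: [0.4321, -0.0833, 0.2439]
orientation: [-2.84, -0.49, -0.955]
force: [0.2, -0.4, -0.0]
opening: 0.0931
gripper_force: 0.0
```

Run:
```python
from tgt import *
go(.122)
im,W=cloud('side'); s=read_state(); print(s['force'])
cv2.imwrite('pics/side4.png',cv2.resize(im[130:290,220:420],None,fx=3,fy=3))
```

```text
t 6.05 pos [ 0.4321 -0.0833  0.2439] shift [-0.0007 -0.0001  0.0019] turn [ 0.0021 -0.0025  0.0022] deg 0.2
[-0.35653434 -0.27709871 -0.26994721]
```

View pics/side4.png

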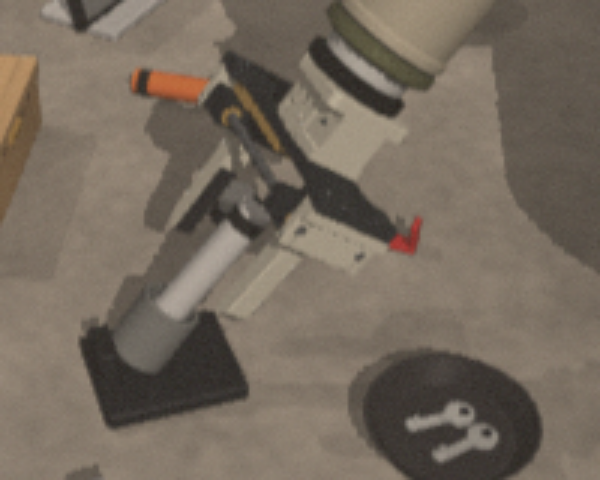

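Run:
```python
from tgt import *
from scipy.optimize import least_squares
s=read_state(); r=R.from_rotvec(s['orientation'])
for n in('side','top'):
    im,W=cloud(n); P=W.reshape(-1,3); P=r.inv().apply(P[~np.isnan(P[:,0])]-s['tool_pos'])
    for lo,hi in((.13,.15),(.15,.17),(.17,.19),(.19,.21)):
        Q=P[(P[:,2]>lo)&(P[:,2]<hi)]
        F=Q[(abs(Q[:,1])>.045)&(abs(Q[:,1])<.07)&(abs(Q[:,0])<.03)]
        T=Q[np.hypot(Q[:,0],Q[:,1])<.022]
        if len(T)>8:
            f=least_squares(lambda c:np.hypot(T[:,0]-c[0],T[:,1]-c[1])-.013,[0,0],loss='soft_l1',f_scale=.001); print(n,lo,'torch',f.x.round(4),len(T),np.median(abs(f.fun)).round(4))
        for sg in(1,-1):
            G=F[F[:,1]*sg>0]
            if len(G)>5: print(n,lo,'finger',sg,len(G),np.percentile(G[:,0],[5,95]).round(4),np.median(G[:,1]).round(4))
```

```text
side 0.13 torch [-0.0015 -0.0054] 105 0.0005
side 0.13 finger 1 45 [-0.0068  0.0097] 0.0502
side 0.13 finger -1 104 [-0.0063  0.0103] -0.0645
side 0.15 torch [-0.0012 -0.0048] 108 0.0007
side 0.15 finger 1 43 [-0.0029  0.0097] 0.0502
side 0.15 finger -1 102 [-0.0073  0.0102] -0.0633
side 0.17 torch [-0.0001 -0.0051] 104 0.0006
side 0.17 finger 1 32 [-0.0051  0.01  ] 0.0467
side 0.17 finger -1 56 [-0.0063  0.0101] -0.0597
side 0.19 torch [ 0.0005 -0.0049] 105 0.0008
top 0.13 torch [-0.0031 -0.0023] 96 0.0004
top 0.13 finger 1 54 [0.002  0.0083] 0.0516
top 0.13 finger -1 45 [0.0047 0.0087] -0.0522
top 0.15 torch [-0.0024 -0.0022] 92 0.0005
top 0.15 finger 1 64 [-0.0029  0.0089] 0.0533
top 0.15 finger -1 56 [0.005  0.0086] -0.0532
top 0.17 torch [-0.0017 -0.0022] 87 0.0004
top 0.17 finger 1 36 [-0.0033  0.0086] 0.0514
top 0.17 finger -1 38 [-0.0007  0.0088] -0.0516
top 0.19 torch [-0.0009 -0.0024] 80 0.0004
```

Emit:
carry_out:
  targets:
    - {"hand":100,"x":-0.002,"y":-0.002,"z":0.002,"ax":0,"ay":0,"az":0}
    - {"hand":60,"x":-0.002,"y":-0.002,"z":0.002,"ax":0,"ay":0,"az":0}
    - {"hand":30,"x":-0.002,"y":-0.002,"z":0.002,"ax":0,"ay":0,"az":0}
    - {"hand":10,"x":-0.002,"y":-0.002,"z":0.002,"ax":0,"ay":0,"az":0}
    - {"hand":0,"x":-0.002,"y":-0.002,"z":0.002,"ax":0,"ay":0,"az":0}
    - {"hand":0,"x":-0.002,"y":-0.002,"z":0.002,"ax":0,"ay":0,"az":0}
    - {"hand":0,"x":-0.002,"y":-0.002,"z":0.002,"ax":0,"ay":0,"az":0}
    - {"hand":0,"x":-0.002,"y":-0.002,"z":0.002,"ax":0,"ay":0,"az":0}
  newtons: 40

```text
t: 7.2
tool_pos: [0.4306, -0.0812, 0.2395]
orientation: [-2.84, -0.489, -0.953]
force: [-0.8, 0.3, 0.3]
opening: 0.0275
gripper_force: 0.0
```

Emit:
carry_out:
  targets:
    - {"hand":0,"x":0,"y":0,"z":0,"ax":0,"ay":0,"az":0}
    - {"hand":0,"x":0,"y":0,"z":0,"ax":0,"ay":0,"az":0}
    - {"hand":0,"x":0,"y":0,"z":0,"ax":0,"ay":0,"az":0}
    - {"hand":0,"x":0,"y":0,"z":0,"ax":0,"ay":0,"az":0}

```text
t: 7.7
tool_pos: [0.4306, -0.0812, 0.2395]
orientation: [-2.84, -0.489, -0.953]
force: [0.2, -0.4, -0.2]
opening: 0.0254
gripper_force: 40.0
```

Emit:
carry_out:
  targets:
    - {"hand":0,"x":0,"y":0,"z":-0.008,"ax":0,"ay":0,"az":0}
    - {"hand":0,"x":0.0005,"y":0,"z":-0.016,"ax":0,"ay":0,"az":0}
    - {"hand":0,"x":0.001,"y":0,"z":-0.024,"ax":0,"ay":0,"az":0}
    - {"hand":0,"x":0.001,"y":0,"z":-0.03,"ax":0,"ay":0,"az":0}

```text
t: 8.2
tool_pos: [0.4138, -0.087, 0.2643]
orientation: [-2.841, -0.49, -0.953]
force: [0.6, 0.0, -2.0]
opening: 0.0248
gripper_force: 40.0
```

Emit:
carry_out:
  targets:
    - {"hand":0,"x":0,"y":0,"z":-0.01,"ax":0,"ay":0,"az":0}
    - {"hand":0,"x":0.001,"y":0,"z":-0.02,"ax":0,"ay":0,"az":0}
    - {"hand":0,"x":0.001,"y":0,"z":-0.03,"ax":0,"ay":0,"az":0}
    - {"hand":0,"x":0.001,"y":0,"z":-0.035,"ax":0,"ay":0,"az":0}

```text
t: 8.7
tool_pos: [0.3949, -0.0939, 0.2934]
orientation: [-2.841, -0.489, -0.955]
force: [-0.2, -0.3, -1.4]
opening: 0.025
gripper_force: 40.0
```

Run:
```python
from tgt import *
s=read_state(); print(s['q'].round(2),s['force'],s['opening'],s['gripper_force'])
r=R.from_rotvec(s['orientation']); print(r.as_matrix().round(3))
# level target: tool z horizontal outward at az 19.5, tcp at z .25
u=np.array([np.cos(th),np.sin(th),0]); Rl=R.from_matrix(np.c_[np.cross(y,u),y,u])
p=s['tool_pos'].copy(); print(p)
p1=p+[.05,.0,.06]; rel(p1,r); rel([.47,-.02,.26],Rl)
```

```text
[-0.6  -0.64  2.41  0.6   1.04  0.41] [-0.18298211 -0.32516155 -1.41890088] 0.025023720882357412 39.98141527175903
[[ 0.751  0.334  0.57 ]
 [ 0.268 -0.943  0.199]
 [ 0.603  0.003 -0.797]]
[ 0.39493611 -0.09392003  0.29343892]
t 8.7 pos [ 0.3949 -0.0939  0.2934] shift [ 0.0738  0.0169 -0.0194] turn [0. 0. 0.] deg 0.0
t 8.7 pos [ 0.3949 -0.0939  0.2934] shift [ 0.056  -0.0447  0.0841] turn [0.0016 0.9229 0.0027] deg 52.9
```

The torch is out of the cup and held: 1.4 N of weight, 40 N of grip. I lift it, then turn it level with the tool pointing to the left, since the wrist cannot bend upward from here.

```bash
cat > lev.py <<'E'
from tgt import *
az=np.radians(40.6); u=np.array([np.cos(az),np.sin(az),0]); yl=np.array([np.sin(az),-np.cos(az),0])
Rl=R.from_matrix(np.c_[np.cross(yl,u),yl,u]); pl=np.array([.523,-.068,.25])
E
python3 - <<'E'
from lev import *
s=read_state(); r=R.from_rotvec(s['orientation']); rel(s['tool_pos']+[.02,0,.08],r); rel(pl+[0,0,.08],Rl); rel(pl,Rl)
E
```

```text
t 8.7 pos [ 0.3949 -0.0939  0.2934] shift [ 0.0633  0.0069 -0.0524] turn [0. 0. 0.] deg 0.0
t 8.7 pos [ 0.3949 -0.0939  0.2934] shift [0.1252 0.0184 0.049 ] turn [ 0.3432  0.9127 -0.1672] deg 56.7
t 8.7 pos [ 0.3949 -0.0939  0.2934] shift [0.0769 0.0182 0.1128] turn [ 0.3432  0.9127 -0.1672] deg 56.7
```

Emit:
carry_out:
  targets:
    - {"hand":0,"x":0.02,"y":0.002,"z":-0.017,"ax":0,"ay":0,"az":0}
    - {"hand":0,"x":0.045,"y":0.005,"z":-0.035,"ax":0,"ay":0,"az":0}
    - {"hand":0,"x":0.063,"y":0.007,"z":-0.052,"ax":0.03,"ay":0.09,"az":-0.015}
    - {"hand":0,"x":0.075,"y":0.009,"z":-0.035,"ax":0.07,"ay":0.19,"az":-0.035}
    - {"hand":0,"x":0.085,"y":0.011,"z":-0.02,"ax":0.11,"ay":0.3,"az":-0.055}
    - {"hand":0,"x":0.095,"y":0.013,"z":0.0,"ax":0.155,"ay":0.42,"az":-0.077}
    - {"hand":0,"x":0.103,"y":0.015,"z":0.012,"ax":0.2,"ay":0.54,"az":-0.1}
    - {"hand":0,"x":0.103,"y":0.015,"z":0.012,"ax":0.2,"ay":0.54,"az":-0.1}

```text
t: 9.7
tool_pos: [0.4842, -0.0779, 0.3433]
orientation: [-2.269, -0.613, -1.517]
force: [0.3, -1.1, -3.3]
opening: 0.0248
gripper_force: 40.0
```

Run:
```python
from lev import *
s=read_state(); print(s['q'].round(2),s['force'],s['opening']); rel(pl+[0,0,.08],Rl); rel(pl,Rl)
```

```text
[-0.62 -0.34  2.27  1.32  1.1  -0.18] [ 0.27542162 -1.13821754 -3.26533273] 0.024760606713403327
t 9.7 pos [ 0.4842 -0.0779  0.3433] shift [0.0023 0.0126 0.0402] turn [ 0.1417  0.3755 -0.0714] deg 23.4
t 9.7 pos [ 0.4842 -0.0779  0.3433] shift [-0.0719  0.0161  0.0698] turn [ 0.1417  0.3755 -0.0714] deg 23.4
```

As predicted. Next: turn to level while descending.

Emit:
carry_out:
  targets:
    - {"hand":0,"x":0,"y":0.005,"z":0.015,"ax":0.05,"ay":0.125,"az":-0.024}
    - {"hand":0,"x":0,"y":0.01,"z":0.03,"ax":0.095,"ay":0.25,"az":-0.048}
    - {"hand":0,"x":0,"y":0.013,"z":0.04,"ax":0.142,"ay":0.375,"az":-0.071}
    - {"hand":0,"x":-0.03,"y":0.014,"z":0.052,"ax":0.142,"ay":0.375,"az":-0.071}
    - {"hand":0,"x":-0.055,"y":0.015,"z":0.063,"ax":0.142,"ay":0.375,"az":-0.071}
    - {"hand":0,"x":-0.072,"y":0.016,"z":0.07,"ax":0.142,"ay":0.375,"az":-0.071}
    - {"hand":0,"x":-0.072,"y":0.016,"z":0.07,"ax":0.142,"ay":0.375,"az":-0.071}
    - {"hand":0,"x":-0.072,"y":0.016,"z":0.07,"ax":0.142,"ay":0.375,"az":-0.071}

```text
t: 10.7
tool_pos: [0.524, -0.0681, 0.2532]
orientation: [-1.808, -0.676, -1.813]
force: [-0.6, 0.6, -2.2]
opening: 0.0249
gripper_force: 40.0
```

```bash
cat > chk.py <<'E'
from lev import *
from scipy.optimize import least_squares
s=read_state(); print(s['q'].round(2),s['force'],s['opening']); rel(pl,Rl)
r=R.from_rotvec(s['orientation']); print('tool z',r.as_matrix()[:,2].round(4))
for n in('side','top'):
    im,W=cloud(n); cv2.imwrite(f'pics/{n}5.png',im); P=W.reshape(-1,3); P=r.inv().apply(P[~np.isnan(P[:,0])]-s['tool_pos'])
    C=[]
    for lo in np.arange(.12,.29,.01):
        T=P[(P[:,2]>lo)&(P[:,2]<lo+.01)&(np.hypot(P[:,0],P[:,1])<.03)]
        if len(T)<10: continue
        C.append([lo+.005,T[:,0].max(),np.percentile(T[:,0],95),len(T)])
        if .19<=lo<.235:
            f=least_squares(lambda c:np.hypot(T[:,0]-c[0],T[:,1]-c[1])-.013,[0,0],loss='soft_l1',f_scale=.001); print(n,round(lo,2),f.x.round(4),np.median(abs(f.fun)).round(4))
    print(np.round(C,4).tolist())
E
python3 chk.py
```

```text
[-0.59  0.18  2.16  1.76  1.38 -0.79] [-0.57060694  0.59728715 -2.1864993 ] 0.02494336376755536
t 10.7 pos [ 0.524  -0.0681  0.2532] shift [-0.0032 -0.0007 -0.0007] turn [-0.0017 -0.0005  0.0049] deg 0.3
tool z [7.581e-01 6.521e-01 5.000e-04]
side 0.19 [ 0.0038 -0.0018] 0.0005
side 0.2 [ 0.0042 -0.0016] 0.0005
side 0.21 [ 0.0046 -0.0016] 0.0004
side 0.22 [ 0.0217 -0.0206] 0.003
side 0.23 [ 0.0092 -0.0063] 0.0012
[[0.125, 0.0146, 0.0137, 90.0], [0.135, 0.0149, 0.0142, 97.0], [0.145, 0.0148, 0.0143, 101.0], [0.155, 0.0161, 0.0154, 112.0], [0.165, 0.016, 0.0155, 122.0], [0.175, 0.0171, 0.0161, 136.0], [0.185, 0.0166, 0.0158, 147.0], [0.195, 0.0178, 0.017, 81.0], [0.205, 0.0179, 0.0175, 87.0], [0.215, 0.0178, 0.0176, 85.0], [0.225, 0.0224, 0.0214, 87.0], [0.235, 0.0247, 0.0238, 123.0], [0.245, 0.0249, 0.0239, 126.0], [0.255, 0.025, 0.0243, 144.0], [0.265, 0.0234, 0.0203, 101.0]]
top 0.19 [0.0037 0.0002] 0.0005
top 0.2 [0.0041 0.0003] 0.0005
top 0.21 [0.0051 0.    ] 0.0008
top 0.22 [ 0.0295 -0.0012] 0.0041
top 0.23 [ 0.0112 -0.0004] 0.0011
[[0.125, 0.0155, 0.0145, 270.0], [0.135, 0.0175, 0.0149, 266.0], [0.145, 0.0165, 0.0149, 261.0], [0.155, 0.0178, 0.0156, 259.0], [0.165, 0.0179, 0.0159, 251.0], [0.175, 0.0178, 0.0165, 234.0], [0.185, 0.0178, 0.017, 148.0], [0.195, 0.0192, 0.0179, 115.0], [0.205, 0.0186, 0.018, 119.0], [0.215, 0.021, 0.0195, 135.0], [0.225, 0.0253, 0.0234, 180.0], [0.235, 0.0257, 0.0245, 166.0], [0.245, 0.0254, 0.0244, 156.0], [0.255, 0.0256, 0.0245, 118.0]]
```

```bash
python3 -c "
import cv2
print(cv2.imwrite('pics/fin.png',cv2.resize(cv2.imread('pics/side5.png'),(800,600))))"
```

```text
True
```

View pics/fin.png

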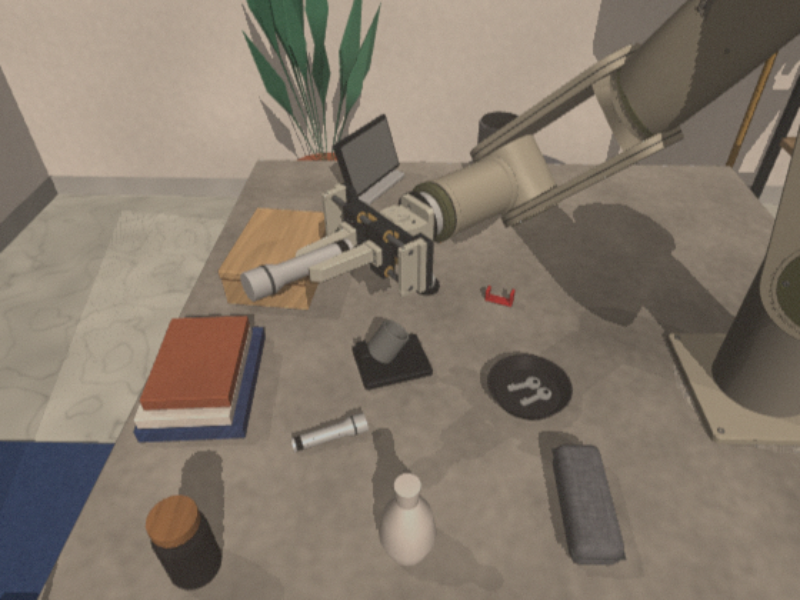

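The side view shows the torch held near-level (lens at pixel 262,280), the empty dock, and everything else in place. The lens sits about 2.6° high, so I trim that and let it settle.

Emit:
carry_out:
  targets:
    - {"hand":0,"x":0,"y":0,"z":0,"ax":0,"ay":-0.022,"az":0}
    - {"hand":0,"x":0,"y":0,"z":0,"ax":0,"ay":-0.045,"az":0}
    - {"hand":0,"x":0,"y":0,"z":0,"ax":0,"ay":-0.045,"az":0}
    - {"hand":0,"x":0,"y":0,"z":0,"ax":0,"ay":-0.045,"az":0}
    - {"hand":0,"x":0,"y":0,"z":0,"ax":0,"ay":-0.045,"az":0}
    - {"hand":0,"x":0,"y":0,"z":0,"ax":0,"ay":-0.045,"az":0}
    - {"hand":0,"x":0,"y":0,"z":0,"ax":0,"ay":-0.045,"az":0}
    - {"hand":0,"x":0,"y":0,"z":0,"ax":0,"ay":-0.045,"az":0}

```text
t: 11.8
tool_pos: [0.5236, -0.0679, 0.2518]
orientation: [-1.854, -0.691, -1.777]
force: [-0.1, 1.0, -1.6]
opening: 0.0247
gripper_force: 40.0
```

Run:
```python
from lev import *
s=read_state(); p=s['tool_pos']; t=R.from_rotvec(s['orientation']).as_matrix()[:,2]; print(p,t.round(4),s['dq'].round(3),s['gripper_force'])
for n in('side','top'):
    im,W=cloud(n); P=W.reshape(-1,3); P=P[~np.isnan(P[:,0])]-p; h=t*[1,1,0]; h/=np.linalg.norm(h); k=P@h; l=abs(P@np.array([-h[1],h[0],0])); 
    D=[(a+.005,np.percentile((P[:,2]+p[2])[(k>a)&(k<a+.01)&(l<.02)&(abs(P[:,2])<.05)],96)) for a in np.arange(.12,.22,.01)]
    D=np.array(D); c=np.polyfit(D[:,0],D[:,1],1); print(n,D[:,1].round(4),'slope deg',np.degrees(c[0]),'torch axis z',np.polyval(c,.19)-.0125)
    n0=(np.hypot(W[...,0]-.511,W[...,1]+.232)<.012)&(W[...,2]<.1); print('plunger',np.nanmedian(W[...,2][n0]))
```

```text
[ 0.52362976 -0.06791075  0.25179993] [ 0.7581  0.6506 -0.0439] [-0.001 -0.001 -0.    -0.     0.001 -0.001] 39.98173713684082
side [0.2606 0.2604 0.2602 0.2599 0.2603 0.2601 0.2607 0.2606 0.2605 0.2602] slope deg 0.03459638487207758 torch axis z 0.2478722846049028
plunger 0.025510880312454853
top [0.2611 0.2604 0.2605 0.2604 0.2603 0.2603 0.2611 0.2607 0.2608 0.2612] slope deg 0.24601456989298723 torch axis z 0.24826891269827894
plunger 0.025799986270451547
```

Torch level (within 0.3°), still, and 0.248 m above the stone. I hand the job in.

```bash
python3 -c "
from plant import robot
print(robot.close_job())"
```

```text
the job is handed in; nothing more can be done
None
```

I pressed the switch to its stop and it sprang back. I then drew the torch from the dock, and it is held level (within about 0.3°) and still, about 25 cm above the stone; the job is handed in.

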